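Push out the cartridge, ease the sprung lever home and pin it

ROBOT

A 6-joint arm with a two-finger parallel gripper is mounted at the origin on the work surface. World frame = base frame: x ahead of the robot, y to its left, z up, the work surface at z = 0. Lengths are in mm, angles in rad, forces in N, time in s.
With the tool pointing down it reaches from about 300 to 825 mm from the base axis. Payload 5.4 kg.
Tool frame: the origin (TCP) lies midway between the tips of the shut fingers; the grasp point (between the pads) lies 19 mm behind it; z points along the fingers, y is the line along which they close (so a half turn about z gives the same grasp; the last joint's range is limited). The gripper opens to 92 mm and grips with 3 to 60 N. Pads are 20 mm wide; open, the fingers measure 128 mm over their backs; the gripper's body (75 mm by 189 mm) begins 69 mm behind the grasp point.
Start: joints at [1.004, 0.158, 1.597, -0, 1.386, -0.21], TCP at [200.843, 538.765, 214.601] pointing down, gripper open.
Joint ranges: [-2.91, 2.91], [-0.94, 2.29], [0.18, 2.7], [-1.29, 4.43], [0.17, 2.64], [-3, 3]. Speed limits (rad/s): [2.57, 2.57, 3.14, 3.14, 3.14, 3.14].

INTERFACE

Orientations are given as [roll, pitch, yaw] about the fixed x, y, z axes, in that order (R = Rz(yaw) Ry(pitch) Rx(roll)).
In Python, from bench import bot gives the robot as it stands.
- The arm moves only by the shell command python3 -m inch 'ROWS' [FORCE]. ROWS is JSON, one flat list of numbers, 7 for each row, row after row: the closure, from 0 (fully open) to 1 (shut), then the shift along the tool's x, y, z in m, then the turn, a rotation vector about the tool's x, y, z in degrees. A call has 1 to 8 rows; each row is the pose to reach, as a shift and turn from the pose commanded when the call began, along the tool's axes at that moment; what a row does not reach only later rows make up. A row lasts 1/12 s, in which the tool goes at most 41.7 mm and 7.16 degrees, less where a joint would pass 70% of its speed; a pose out of reach is approached as far as the arm can. A call with a gripper value outside its range is refused whole. The fingers move at their own pace and stop on an object; FORCE is the grip in N (left out, the last holds). Time passes only in rows, so rows that repeat a pose let the fingers close. It gives the time, the measured TCP pose, the force, the opening and the grip force at its end, in the units of the state.
- bot.sense(): the state, without advancing time (a new reading comes with each control period).
- bot.snapshot(name): name is "side" or "top"; returns the picture (384x512x3 uint8, red, green, blue); there is no depth.
- bot.camera_model(name): a dict with "fx", "fy", "cx", "cy" (pixels), "rvec" (rotation vector, rad) and "tvec" (3), from world to camera coordinates, as OpenCV has them. Camera axes: x right, y down, z forward; pixel columns grow to the right and rows downward; lengths in mm; the calibration is good to about 2 mm. A picture is of the moment at which its call begins. camera_model takes no time and is no camera call.
- bot.sign_off(): hands the job in; it is judged then, once.
The state is a dict: "time_s": time; "joint_pos": joint angles; "dq": joint speeds; "joint_efforts": joint torques, N m; "ee_pos": TCP position; "tcp_rot": TCP orientation; "wrist_force": force on the tool from outside, world axes, zero at the start; "moment": the same for the moment, N m; "finger_gap": finger opening in mm; "grasp_force": force on a finger pad.
Only numpy, scipy, OpenCV 4.12 (cv2) and the standard library are available. Lean on these libraries where they do the work, as an engineer would, in place of code of your own. Each camera call takes 0.05 s, during which the arm holds its last target. There are 200 camera calls.

TASK

On the tool-setting stand, pull the sprung lever by its knob through its whole stroke so that it shoves the blue cutter cartridge to the yellow end of its track, then keep hold and ease the lever slowly back home, taking about three seconds, never letting it fly back. Then take the red-headed locking pin from the rack and push it fully in through the holes of the yellow fork plate and the lever, so that the lever is locked, and let go. Leave the cartridge at the yellow end and everything else where it stands.

Things in the scene. Friction and masses are not known exactly. Their poses are not given: they have to be found in the camera images.
- stand: off-white stand, fixed, 260 (x) x 300 (y) mm; black top slopes 30 deg, falling towards the robot from z 154 to 50 mm; behind it a flat deck (z 154) with a track along y (rails 12 mm high, centre line x 87) and at the back a slim column with a viewing tube over the track (at y 20, z 235 to 310). Origin under the base centre; x away from the robot at yaw 0, y left, z up
- lever (a joint): the sprung lever's hinge angle, rad: 0 = home (against its stop, where the spring returns it), 1.1 = end of stroke. Positive = anticlockwise seen from above the slope: the knob comes down the slope towards the robot. The spring takes about 3 N at the knob at home, 15 N at the end
- lever_knob (a point): middle of the orange round knob on the lever end: cylinder 28 mm across, 50 mm tall, its axis square to the sloping face (leans 30 deg from vertical towards the robot), 150 mm from the hinge axis; the steel arm (18 mm wide) begins 29 mm below this point along that axis. z axis: along the knob, outwards. Turns with the lever
- lever_axis (a point): point of the lever's hinge axis on the sloping face; its z axis is the hinge axis, outwards (it turns with the lever). The knob's grip point is 81 mm farther out along the axis
- lever_hole (a point): centre of the upper mouth of the 15 mm hole through the lever's lug (12 mm thick), across the hinge from the knob; z along the hole, outwards. With the lever home it lies straight below the fork's hole, 18 mm deeper
- fork: yellow fork plate, fixed on the stand over the lever's lug, 8 mm thick, with a 15 mm hole. Origin: centre of the hole's mouth, on the plate's outer face; z along the hole, outwards (30 deg from vertical, leaning towards the robot); x up the slope. The face of the plate is clear for 23 mm each side of the hole
- cartridge: blue cutter cartridge, 44 (x) x 60 (y) x 22 mm, with a brass insert on top, loose in the track on the deck under the viewing tube; origin under its centre. The lever's steel pusher (driven by the lever, 80 mm of travel) shoves it in the stand's -y direction to the yellow-floored end of the track (y -18 to -144 mm in the stand frame)
- pin: locking pin with a red cylindrical head 28 mm across and 40 mm tall on a steel shank 12 mm across and 52 mm long with a tapered nose. Stands upright in one of the rack's holes, head up. Origin: centre of the shoulder under the head; z along the pin towards the head. Fully in when the shoulder sits on the fork plate
- pin_tip (a point): end of the pin's nose
- rack: wooden rack, fixed, 200 (x) x 75 (y) x 72 mm, three 15.5 mm holes 64 mm apart along its x, holding the pin and two gauges in any order. Origin under its centre
- gauge_a: plug gauge standing in the rack like the pin, plain aluminium head 24 mm across and 50 mm tall. Origin: shoulder under the head. Leave it alone
- gauge_b: plug gauge standing in the rack like the pin, blue head 30 mm tall with a 30 mm flange. Origin: shoulder under the head. Leave it alone
- bottle: yellow closed bottle with red cap, 56 mm across, 180 mm tall, origin under its base. Bystander
- jar: glass jar with steel lid, 72 mm across, 90 mm tall, origin under its base. Bystander
- wrench: steel wrench lying flat, 180 mm long, origin at its middle. Bystander
- screwdriver: screwdriver lying flat, 190 mm long. Bystander
- case: dark wooden instrument case, 100 x 150 x 40 mm, origin under its centre. Bystander
- mug: white mug, 80 mm across, 95 mm tall, origin under its base. Bystander
There are look-alikes about, which are no part of the job. Leave any brown look-alike of the pin alone.

How it is judged:
By the outcome, as a careful person would: the job done as asked, in the order asked, and still so for the second after the job is handed in, with the robot touching nothing.
It also fails if it takes over 72 s, if anything falls off the work surface, if the arm or the gripper's body presses on something with over 40 N, if the wrist force passes 120 N, or if a joint passes its speed limit or range.

## Working session

There is one attempt and no reset: what is moved stays moved. The work goes in short steps, Python scripts to look and compute and a shell command to move; the robot and the scene stay as the last step left them, time stands still between calls to the robot, and variables do not carry over. Pictures are saved under pics/ and viewed, at most 10 in all, crops included, and the job is handed in when it is done.

```bash
mkdir -p pics; ls
python3 - <<'E'
from bench import bot
import cv2
for n in("side","top"):
    im=bot.snapshot(n); cv2.imwrite(f"pics/{n}0.png",im[:,:,::-1]); print(bot.camera_model(n))
print(bot.sense())
E
```

```text
pics
{'fx': 373.2563541461965, 'fy': 373.2563541461965, 'cx': 260.95796329518106, 'cy': 195.53596110852527, 'rvec': array([ 2.25490597, -0.94443386,  0.35126655]), 'tvec': array([-339.74981959,  377.6699929 ,  891.08217417])}
{'fx': 436.0490654270211, 'fy': 436.0490654270211, 'cx': 250.86024469488362, 'cy': 190.19078816282567, 'rvec': array([ 2.14555821, -2.09930395,  0.19557318]), 'tvec': array([  24.63983645,  549.59982235, 1193.99906337])}
{'time_s': 0.1, 'joint_pos': array([ 1.00390397e+00,  1.58974222e-01,  1.59809010e+00,  1.24024821e-05,
        1.38620521e+00, -2.10131221e-01]), 'dq': array([ 0.00142818, -0.00165744, -0.00269045, -0.00053476, -0.00147669,
        0.00040692]), 'joint_efforts': array([ 1.17618685e-03, -3.86505139e+01, -3.22959173e+01,  7.04990560e-02,
        3.39625566e-02, -4.54177939e-05]), 'ee_pos': array([200.53905535, 538.29865613, 213.73212723]), 'tcp_rot': array([-3.13995519e+00, -3.61698722e-04,  2.78482894e+00]), 'wrist_force': array([-0.21980227, -0.15523902,  0.1396792 ]), 'moment': array([ 0.08119601, -0.02321122, -0.00752664]), 'grasp_force': 0.0, 'finger_gap': 92.20014222097313}
```

View pics/side0.png

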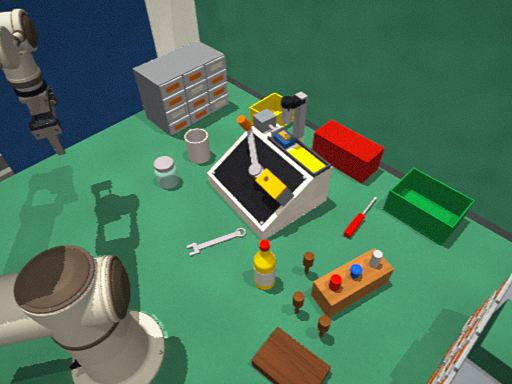

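View pics/top0.png

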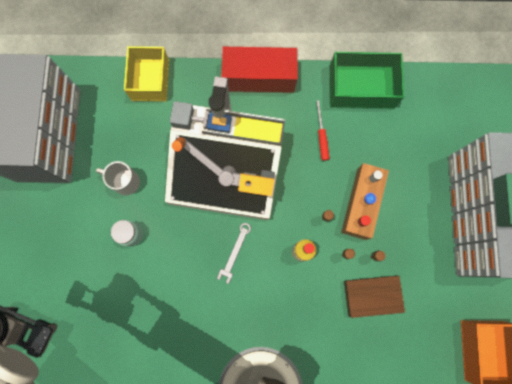

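The side view shows the stand at about (268,180), with the knob at (243,123) and the fork at (270,183). The rack holds a red head at (336,282), a blue one at (356,271) and an aluminium one at (376,258); brown look-alikes stand at (308,258), (298,299) and (323,323). In the top view the knob is at (178,145), the fork at (257,183) and the red pin head at (365,221).

```bash
cat > h.py <<'E'
import numpy as np, cv2
from bench import bot
from scipy.spatial.transform import Rotation as Ro
def cam(n):
    c=bot.camera_model(n); K=np.array([[c['fx'],0,c['cx']],[0,c['fy'],c['cy']],[0,0,1.]])
    return K,cv2.Rodrigues(np.array(c['rvec']))[0],np.array(c['tvec'])
def ray(n,p):
    K,R,t=cam(n); d=R.T@np.linalg.solve(K,[p[0],p[1],1.]); return -R.T@t,d/np.linalg.norm(d)
def onz(n,p,z):
    o,d=ray(n,p); return o+d*(z-o[2])/d[2]
def tri(ps,pt):
    (a,u),(b,v)=ray('side',ps),ray('top',pt)
    s=np.linalg.lstsq(np.c_[u,-v],b-a,rcond=None)[0]; P,Q=a+u*s[0],b+v*s[1]
    return (P+Q)/2,np.linalg.norm(P-Q)
def proj(n,P):
    K,R,t=cam(n); q=K@(R@np.asarray(P,float).T+t[:,None] if np.ndim(P)>1 else R@P+t); return (q[:2]/q[2]).T
def mask(im,h0,h1,s=110,v=60):
    h=cv2.cvtColor(im,cv2.COLOR_RGB2HSV); m=(h[...,1]>s)&(h[...,2]>v)
    a=h[...,0]; return (m&((a>=h0)&(a<=h1) if h0<=h1 else (a>=h0)|(a<=h1))).astype('uint8')
def blobs(m,mn=12):
    n,l,s,c=cv2.connectedComponentsWithStats(m); return [(c[i].round(1).tolist(),s[i].tolist()) for i in range(1,n) if s[i,4]>=mn]
E
python3 - <<'E'
from h import *
S,T=[cv2.imread(f"pics/{n}0.png")[:,:,::-1].copy() for n in("side","top")]
for nm,a in dict(orange=(6,16,150),red=(172,4,150),yellow=(20,32,130),blue=(100,120,120)).items():
    print(nm); [print(' ',k,[(c,s) for c,s in blobs(mask(im,*a)) if 150<c[0]<400 and 70<c[1]<300]) for k,im in (('S',S),('T',T))]
a=cv2.resize(S[90:240,195:335],None,fx=4,fy=4,interpolation=2)
b=cv2.resize(T[95:225,155:295],None,fx=4,fy=4,interpolation=2)
cv2.imwrite("pics/cs.png",a[:,:,::-1]); cv2.imwrite("pics/ct.png",b[:,:,::-1])
E
```

```text
orange
  S [([194.8, 76.0], [189, 72, 12, 9, 60]), ([217.3, 79.1], [212, 75, 11, 9, 52]), ([172.3, 87.3], [166, 83, 14, 10, 69]), ([218.6, 91.4], [214, 87, 10, 9, 46]), ([175.3, 100.6], [169, 96, 13, 10, 59]), ([199.0, 101.9], [194, 98, 11, 9, 50]), ([200.6, 113.8], [196, 110, 11, 9, 45]), ([243.7, 122.5], [237, 116, 14, 15, 122]), ([180.1, 125.1], [175, 121, 12, 9, 52]), ([348.4, 286.6], [312, 249, 82, 88, 2495]), ([307.9, 260.1], [304, 252, 10, 22, 138])]
  T [([263.3, 85.0], [229, 79, 67, 13, 542]), ([178.3, 144.2], [172, 138, 13, 14, 120]), ([364.2, 204.1], [346, 165, 40, 72, 1178]), ([309.2, 248.1], [303, 243, 12, 11, 39])]
red
  S [([347.2, 150.1], [313, 120, 71, 63, 2594]), ([353.8, 225.0], [344, 213, 21, 25, 210]), ([264.2, 244.6], [260, 239, 10, 12, 97]), ([335.0, 282.2], [330, 275, 11, 16, 140])]
  T [([323.3, 144.5], [319, 129, 10, 31, 188]), ([364.7, 220.2], [360, 216, 10, 9, 72]), ([308.5, 247.9], [305, 244, 8, 8, 54])]
yellow
  S [([268.6, 107.0], [249, 93, 39, 34, 541]), ([292.5, 114.8], [292, 109, 2, 13, 21]), ([283.6, 134.7], [280, 131, 9, 9, 30]), ([306.7, 158.5], [288, 145, 38, 28, 464]), ([270.7, 183.6], [255, 168, 32, 31, 490]), ([264.2, 261.8], [254, 250, 21, 24, 415]), ([264.6, 286.1], [255, 281, 20, 9, 67])]
  T [([257.9, 128.9], [234, 117, 49, 25, 908]), ([215.2, 119.9], [214, 118, 4, 4, 12]), ([255.9, 184.9], [237, 173, 37, 23, 612]), ([303.4, 250.4], [295, 240, 21, 20, 229])]
blue
  S [([284.0, 140.8], [273, 133, 23, 16, 161]), ([355.5, 270.4], [350, 264, 12, 15, 127])]
  T [([217.6, 125.9], [208, 114, 22, 17, 95]), ([369.8, 198.1], [365, 194, 10, 9, 73])]
```

View pics/cs.png

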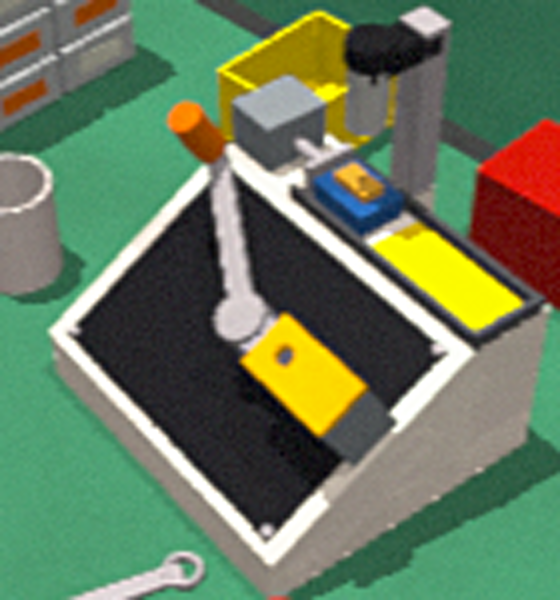

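View pics/ct.png

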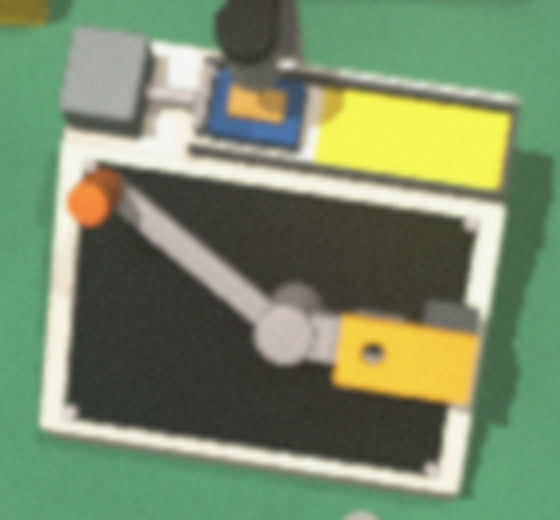

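Both crops show the fork hole, at side (265.9,178.1) and top (247.9,182.4). The hinge hub top is at side (254.1,168.6) and top (225.6,178.1). I'm triangulating these points and the stand's edges.

Run:
```python
from h import *
f=lambda p,o:((p[0]+.5)/4-.5+o[0],(p[1]+.5)/4-.5+o[1])
s=lambda *p:f(p,(195,90)); t=lambda *p:f(p,(155,95))
np.set_printoptions(precision=1,suppress=True)
pts=dict(hole=(s(285,354),t(373,351)),hub=(s(238,316),t(284,334)),FL=(s(55,330),t(40,430)),FR=(s(270,558),t(459,493)),
 knob=((243.7,122.5),(178.3,144.2)),knobtop=(s(183,117),t(88,204)),knobbase=(s(214,160),t(112,184)),BR=(s(470,352),t(504,207)),yelBR=(s(527,298),t(513,112)),yelFR=(s(478,331),t(504,187)))
W={k:tri(*v) for k,v in pts.items()}
for k,(p,e) in W.items(): print(k,p,round(e,1))
FL,FR=[onz('top',pts[k][1],50) for k in('FL','FR')]
d=FL-FR; print(FL,FR,np.linalg.norm(d),'yaw',np.arctan2(-d[0],d[1]))
FL,FR=[onz('side',pts[k][0],50) for k in('FL','FR')]
d=FL-FR; print(FL,FR,np.linalg.norm(d),'yaw',np.arctan2(-d[0],d[1]))
for nm,st,tp,z in (('pin',(335,282.2),(364.7,220.2),0),('blue',(355.5,270.4),(369.8,198.1),0)): print(nm,*tri(st,tp), onz('top',tp,112))
T=cv2.imread("pics/top0.png")[:,:,::-1].copy()
S=cv2.imread("pics/side0.png")[:,:,::-1].copy()
m=mask(T,6,16,150)[160:240,340:392]
c=np.argwhere(m)[:,::-1]+[340,160]; r=cv2.minAreaRect(c.astype('float32')); print(r,[onz('top',p,72) for p in cv2.boxPoints(r)])
```

```text
hole [548.1  44.  166.5] 0.9
hub [560.3 103.1 155. ] 0.2
FL [513.  278.2  51.9] 9.4
FR [469.9 -17.4  60.9] 1.3
knob [632.  220.2 219.2] 2.3
knobtop [621.9 221.4 237.6] 0.2
knobbase [649.8 217.2 184.5] 3.2
BR [650.2 -40.7 154.4] 0.3
yelBR [710.3 -44.2 169.2] 2.6
yelFR [659.4 -39.4 168.1] 0.7
[509.3 281.1  50. ] [470.8 -17.4  50. ] 301.02781784725136 yaw -0.12846250975105958
[518.1 277.4  50. ] [476.2 -12.   50. ] 292.43890979602793 yaw -0.14366143474785106
pin [ 464.  -274.6   93.6] 1.5446393378937613 [ 462.3 -270.4  112. ]
blue [ 525.9 -290.7   93.1] 0.485264893528547 [ 522.7 -285.8  112. ]
((366.0882568359375, 200.64706420898438), (26.19384765625, 68.63758087158203), 14.03624439239502) [array([ 436.8, -225.8,   72. ]), array([ 627. , -276.5,   72. ]), array([ 610.1, -348. ,   72. ]), array([ 420.8, -295.4,   72. ])]
```

```bash
cat >> h.py <<'E'
np.set_printoptions(precision=2,suppress=True)
yaw=-.13; c_,s_=np.cos(yaw),np.sin(yaw)
n=np.array([-.5*c_,-.5*s_,.866]); u=np.array([.866*c_,.866*s_,.5]); v=np.array([-s_,c_,0])
P0=np.array([490,131.8,50]); HUB=P0+116.5*u-20*v; KNOB=np.array([632,220.2,219.2])
def pose(st=None):
    st=st or bot.sense(); return np.array(st['ee_pos']),Ro.from_euler('xyz',st['tcp_rot']).as_matrix()
def rot(y,z): return np.c_[np.cross(y,z),y,z]
def delta(p,R,frm=None):
    p0,R0=frm or pose(); print('shift m',(R0.T@(p-p0)/1000).round(4),'turn deg',np.degrees(Ro.from_matrix(R0.T@R).as_rotvec()).round(2))
E
python3 - <<'E'
from h import *
r=KNOB-HUB; r-=n*(r@n); t=np.cross(n,r); t/=np.linalg.norm(t); print(r@u,r@v,t)
for sg in(1,-1):
    R=rot(sg*t,-n); print(sg,Ro.from_matrix(R).as_euler('xyz')); delta(KNOB+81*n,R)
E
```

```text
80.11541118612973 126.06211965638393 [-0.66  0.63 -0.42]
1 [-2.69  0.27 -2.2 ]
shift m [-0.48 -0.16 -0.08] turn deg [ 12.05 -29.63 -68.82]
-1 [ 2.69 -0.27  0.94]
shift m [-0.48 -0.16 -0.08] turn deg [-32.46 -13.19 106.6 ]
```

```bash
python3 -m inch '[0.3,-0.12,-0.04,-0.04,-8,-3,27, 0.3,-0.24,-0.08,-0.06,-16,-6,53, 0.3,-0.24,-0.08,-0.06,-16,-6,53, 0.3,-0.24,-0.08,-0.06,-16,-6,53, 0.3,-0.24,-0.08,-0.06,-16,-6,53, 0.3,-0.24,-0.08,-0.06,-16,-6,53, 0.3,-0.24,-0.08,-0.06,-16,-6,53, 0.3,-0.24,-0.08,-0.06,-16,-6,53]'
python3 - <<'E'
from h import *
r=KNOB-HUB; r-=n*(r@n); t=np.cross(n,r); t/=np.linalg.norm(t)
print(bot.sense()['joint_pos']); delta(KNOB+81*n,rot(-t,-n))
E
```

```text
time_s: 0.77
ee_pos: [400.3, 377.7, 275.4]
tcp_rot: [2.853, -0.031, 1.847]
wrist_force: [0.3, -0.4, -0.1]
finger_gap: 64.1
grasp_force: 0.0
[ 0.57 -0.16  1.82 -0.06  1.19  0.31]
shift m [-0.2   0.14  0.02] turn deg [-16.61  -6.82  52.92]
```

```bash
python3 -m inch '[0.1,-0.2,0.14,0.02,-16.6,-6.8,52.9, 0.1,-0.2,0.14,0.02,-16.6,-6.8,52.9, 0.1,-0.2,0.14,0.02,-16.6,-6.8,52.9, 0.1,-0.2,0.14,0.02,-16.6,-6.8,52.9, 0.1,-0.2,0.14,0.02,-16.6,-6.8,52.9, 0.1,-0.2,0.14,0.02,-16.6,-6.8,52.9, 0.1,-0.2,0.14,0.02,-16.6,-6.8,52.9, 0.1,-0.2,0.14,0.02,-16.6,-6.8,52.9]'
python3 - <<'E'
from h import *
r=KNOB-HUB; r-=n*(r@n); t=np.cross(n,r); t/=np.linalg.norm(t)
print(bot.sense()['joint_pos']); delta(KNOB-17*n,rot(-t,-n))
T,S=bot.snapshot('top'),bot.snapshot('side')
a=np.hstack([cv2.resize(S[60:200,170:310],None,fx=2.8,fy=2.8),cv2.resize(T[80:220,130:270],None,fx=2.8,fy=2.8)])
cv2.imwrite('pics/p1.png',a[:,:,::-1])
E
```

```text
time_s: 1.43
ee_pos: [589.6, 225.1, 288.0]
tcp_rot: [2.69, -0.27, 0.939]
wrist_force: [-1.5, -0.1, 0.4]
finger_gap: 82.8
grasp_force: 0.0
[ 0.27 -0.07  1.77 -0.24  0.97  1.06]
shift m [0.  0.  0.1] turn deg [-0.13  0.05  0.1 ]
```

View pics/p1.png

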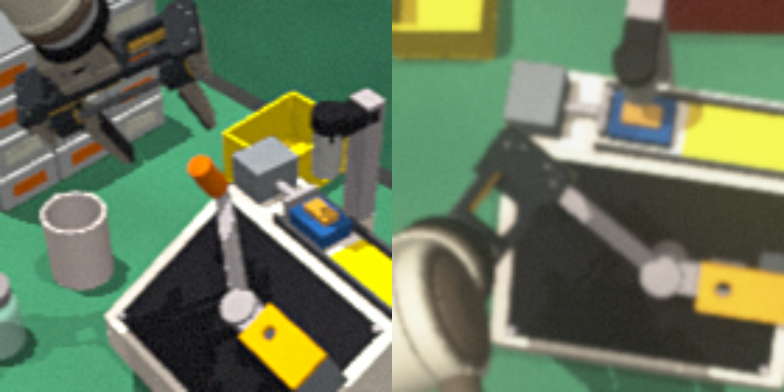

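The open gripper straddles the knob axis: the knob is at crop (205,170) in the side half, with a finger on each side and the housing clear. I'm descending and gripping.

```bash
python3 -m inch '[0.1,0,0,0.025,0,0,0, 0.1,0,0,0.05,0,0,0, 0.1,0,0,0.07,0,0,0, 0.1,0,0,0.085,0,0,0, 0.1,0,0,0.098,0,0,0, 0.1,0,0,0.098,0,0,0]' && python3 -m inch '[0.4,0,0,0,0,0,0, 0.6,0,0,0,0,0,0, 0.8,0,0,0,0,0,0, 0.8,0,0,0,0,0,0, 0.8,0,0,0,0,0,0, 0.8,0,0,0,0,0,0, 0.8,0,0,0,0,0,0, 0.8,0,0,0,0,0,0]' 40
```

```text
time_s: 2.03
ee_pos: [635.9, 220.6, 200.0]
tcp_rot: [2.693, -0.263, 0.949]
wrist_force: [-0.9, 0.1, -0.3]
finger_gap: 82.9
grasp_force: 0.0
time_s: 2.7
ee_pos: [637.6, 221.1, 204.4]
tcp_rot: [2.688, -0.269, 0.949]
wrist_force: [3.5, -2.9, 0.4]
finger_gap: 31.3
grasp_force: 1.8
```

```bash
python3 -m inch '[0.8,0,0,0,0,0,0, 0.8,0,0,0,0,0,0, 0.8,0,0,0,0,0,0, 0.8,0,0,0,0,0,0, 0.8,0,0,0,0,0,0]' 40
python3 - <<'E'
from h import *
p,R=pose(); g=p-19*R[:,2]; print('grasp',g, (g-HUB)@u,(g-HUB)@v,(g-HUB)@n)
# lever pull in tool frame at home: rotation about hinge
h=R.T@(HUB-p); h[2]=0; print('hub in tool',h)
for a in range(8,64,8):
    q=Ro.from_rotvec([0,0,-np.radians(a)]).as_matrix(); print(a,(h-q@h)/1000)
E
```

```text
time_s: 3.12
ee_pos: [637.7, 221.2, 204.4]
tcp_rot: [2.688, -0.269, 0.949]
wrist_force: [4.1, -1.2, 0.8]
finger_gap: 27.4
grasp_force: 40.0
grasp [628.28 222.31 220.89] 77.5235788315598 127.66935015994655 85.30025679934907
hub in tool [-149.59    1.74    0.  ]
8 [-0.   -0.02  0.  ]
16 [-0.01 -0.04  0.  ]
24 [-0.01 -0.06  0.  ]
32 [-0.02 -0.08  0.  ]
40 [-0.04 -0.1   0.  ]
48 [-0.05 -0.11  0.  ]
56 [-0.07 -0.12  0.  ]
```

```bash
python3 -m inch '[0.8,-0.0001,-0.0052,0,0,0,-2, 0.8,-0.0004,-0.0105,0,0,0,-4, 0.8,-0.0008,-0.0157,0,0,0,-6, 0.8,-0.0015,-0.0209,0,0,0,-8, 0.8,-0.0023,-0.026,0,0,0,-10, 0.8,-0.0033,-0.0312,0,0,0,-12, 0.8,-0.0045,-0.0363,0,0,0,-14, 0.8,-0.0058,-0.0413,0,0,0,-16]'
python3 - <<'E'
from h import *
p,R=pose(); g=p-19*R[:,2]; print('grasp',g, (g-HUB)@u,(g-HUB)@v,(g-HUB)@n, 'F tool',R.T@bot.sense()['wrist_force'],bot.sense()['joint_pos'])
E
```

```text
time_s: 3.78
ee_pos: [607.4, 241.6, 185.5]
tcp_rot: [2.635, -0.139, 1.203]
wrist_force: [8.8, -4.7, -0.3]
finger_gap: 27.3
grasp_force: 40.0
grasp [597.98 242.8  201.96] 39.74436568033821 144.05992839309963 85.25488196562661 F tool [-1.25  8.59  4.94] [ 0.3   0.08  1.83 -0.3   0.77  0.87]
```

```bash
python3 -m inch '[0.8,-0.0001,-0.0052,0,0,0,-2, 0.8,-0.0004,-0.0105,0,0,0,-4, 0.8,-0.0008,-0.0157,0,0,0,-6, 0.8,-0.0015,-0.0209,0,0,0,-8, 0.8,-0.0023,-0.026,0,0,0,-10, 0.8,-0.0033,-0.0312,0,0,0,-12, 0.8,-0.0045,-0.0363,0,0,0,-14, 0.8,-0.0058,-0.0413,0,0,0,-16]' && python3 -m inch '[0.8,-0.0001,-0.0052,0,0,0,-2, 0.8,-0.0004,-0.0105,0,0,0,-4, 0.8,-0.0008,-0.0157,0,0,0,-6, 0.8,-0.0015,-0.0209,0,0,0,-8, 0.8,-0.0023,-0.026,0,0,0,-10, 0.8,-0.0033,-0.0312,0,0,0,-12, 0.8,-0.0045,-0.0363,0,0,0,-14, 0.8,-0.0058,-0.0413,0,0,0,-16]'
python3 - <<'E'
from h import *
p,R=pose(); g=p-19*R[:,2]; print('grasp',g, (g-HUB)@u,(g-HUB)@v,(g-HUB)@n, 'F tool',R.T@bot.sense()['wrist_force'],bot.sense()['joint_pos'])
E
```

```text
time_s: 4.45
ee_pos: [573.2, 251.6, 165.2]
tcp_rot: [2.617, -0.0, 1.446]
wrist_force: [12.8, -6.8, -2.3]
finger_gap: 27.3
grasp_force: 40.0
time_s: 5.12
ee_pos: [537.8, 250.3, 145.1]
tcp_rot: [2.633, 0.138, 1.689]
wrist_force: [19.5, -6.0, -5.1]
finger_gap: 27.6
grasp_force: 40.0
grasp [528.34 251.5  161.55] -41.23850401973277 143.6640387108212 85.35442115893082 F tool [-7.5  13.25 14.52] [ 0.36 -0.01  2.01 -0.37  0.7   0.44]
```

```bash
python3 -m inch '[0.8,-0.0001,-0.0052,0,0,0,-2, 0.8,-0.0004,-0.0105,0,0,0,-4, 0.8,-0.0008,-0.0157,0,0,0,-6, 0.8,-0.0015,-0.0209,0,0,0,-8, 0.8,-0.0023,-0.026,0,0,0,-10, 0.8,-0.0033,-0.0312,0,0,0,-12, 0.8,-0.0045,-0.0363,0,0,0,-14, 0.8,-0.0058,-0.0413,0,0,0,-16]'
python3 - <<'E'
from h import *
p,R=pose(); g=p-19*R[:,2]; a,b=(g-HUB)@u,(g-HUB)@v; print(a,b,np.degrees(np.arctan2(b,a))-58.7, 'F tool',R.T@bot.sense()['wrist_force'])
T=bot.snapshot('top')
cv2.imwrite('pics/p2.png',cv2.resize(T[90:220,130:290],None,fx=4,fy=4)[:,:,::-1])
E
```

```text
time_s: 5.78
ee_pos: [505.4, 239.2, 127.9]
tcp_rot: [2.676, 0.267, 1.941]
wrist_force: [47.9, 2.1, -20.7]
finger_gap: 27.2
grasp_force: 40.0
-76.48981486197734 128.32520740933106 62.097574833777315 F tool [-9.36 29.87 41.83]
```

View pics/p2.png

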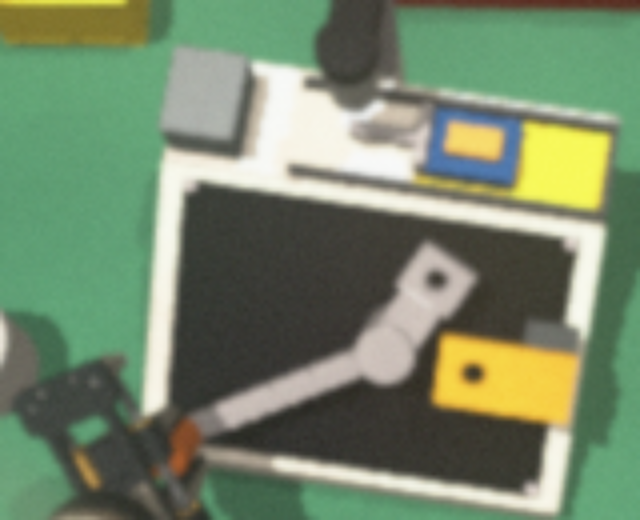

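The lever is near the end of its stroke and the cartridge is on the yellow floor, at crop (475,145). I'll hold with a slight extra pull to confirm it is against the stop.

```bash
python3 -m inch '[0.8,0,-0.0013,0.001,0,0,-0.5, 0.8,0,-0.0026,0.002,0,0,-1, 0.8,0,-0.0026,0.002,0,0,-1]'
python3 - <<'E'
from h import *
p,R=pose(); g=p-19*R[:,2]; a,b=(g-HUB)@u,(g-HUB)@v; print(a,b,(g-HUB)@n,np.degrees(np.arctan2(b,a))-58.7, 'F tool',R.T@bot.sense()['wrist_force'],bot.sense()['moment'])
E
```

```text
time_s: 6.08
ee_pos: [505.9, 239.5, 128.0]
tcp_rot: [2.675, 0.273, 1.954]
wrist_force: [24.3, 1.0, -1.1]
finger_gap: 27.5
grasp_force: 40.0
-76.17114231980437 128.67995043759544 85.60794981056706 61.92309666702478 F tool [-7.54 19.07 13.2 ] [ 0.29 -2.15 -0.32]
```

```bash
python3 -m inch '[0.8,-0.0001,-0.003,0,0,0,-1, 0.8,-0.0003,-0.006,0,0,0,-2, 0.8,-0.0003,-0.006,0,0,0,-2, 0.8,-0.0003,-0.006,0,0,0,-2]'
python3 - <<'E'
from h import *
p,R=pose(); g=p-19*R[:,2]; a,b=(g-HUB)@u,(g-HUB)@v; print(a,b,(g-HUB)@n,np.degrees(np.arctan2(b,a))-58.7, 'F tool',R.T@bot.sense()['wrist_force'],bot.sense()['moment'],bot.sense()['joint_pos'])
E
```

```text
time_s: 6.42
ee_pos: [505.4, 238.9, 128.2]
tcp_rot: [2.672, 0.287, 1.986]
wrist_force: [47.1, 9.8, -16.2]
finger_gap: 27.7
grasp_force: 39.9
-76.5788920141881 127.87596969322549 85.99679576756407 62.21540453147567 F tool [-5.06 33.62 37.62] [ 1.48 -4.15  0.76] [ 0.36 -0.09  2.13 -0.39  0.64  0.13]
```

The lever is at its stop: the force rises and the angle stays at about 62°. I'm easing it back over about 3 s.

```bash
python3 -m inch '[0.8,0,0.0026,0,0,0,1, 0.8,-0.0001,0.0052,0,0,0,2, 0.8,-0.0002,0.0079,0,0,0,3]' && python3 -m inch '[0.8,-0.0001,0.0052,0,0,0,2, 0.8,-0.0004,0.0105,0,0,0,4, 0.8,-0.0008,0.0157,0,0,0,6, 0.8,-0.0015,0.0209,0,0,0,8, 0.8,-0.0023,0.026,0,0,0,10, 0.8,-0.0033,0.0312,0,0,0,12, 0.8,-0.0045,0.0363,0,0,0,14, 0.8,-0.0058,0.0413,0,0,0,16]' && python3 -m inch '[0.8,-0.0001,0.0052,0,0,0,2, 0.8,-0.0004,0.0105,0,0,0,4, 0.8,-0.0008,0.0157,0,0,0,6, 0.8,-0.0015,0.0209,0,0,0,8, 0.8,-0.0023,0.026,0,0,0,10, 0.8,-0.0033,0.0312,0,0,0,12, 0.8,-0.0045,0.0363,0,0,0,14, 0.8,-0.0058,0.0413,0,0,0,16]' && python3 -m inch '[0.8,-0.0001,0.0052,0,0,0,2, 0.8,-0.0004,0.0105,0,0,0,4, 0.8,-0.0008,0.0157,0,0,0,6, 0.8,-0.0015,0.0209,0,0,0,8, 0.8,-0.0023,0.026,0,0,0,10, 0.8,-0.0033,0.0312,0,0,0,12, 0.8,-0.0045,0.0363,0,0,0,14, 0.8,-0.0058,0.0413,0,0,0,16]'
python3 - <<'E'
from h import *
p,R=pose(); g=p-19*R[:,2]; a,b=(g-HUB)@u,(g-HUB)@v; print(a,b,(g-HUB)@n,np.degrees(np.arctan2(b,a))-58.7, 'F tool',R.T@bot.sense()['wrist_force'])
E
```

```text
time_s: 6.67
ee_pos: [507.5, 240.0, 128.9]
tcp_rot: [2.672, 0.267, 1.94]
wrist_force: [19.0, -0.4, 2.5]
finger_gap: 27.5
grasp_force: 39.9
time_s: 7.33
ee_pos: [540.9, 251.1, 147.1]
tcp_rot: [2.626, 0.136, 1.688]
wrist_force: [11.0, -7.3, 6.8]
finger_gap: 27.4
grasp_force: 39.9
time_s: 8.0
ee_pos: [575.9, 251.5, 167.1]
tcp_rot: [2.612, -0.002, 1.445]
wrist_force: [3.9, -7.9, 10.1]
finger_gap: 27.2
grasp_force: 39.9
time_s: 8.67
ee_pos: [609.5, 241.0, 187.1]
tcp_rot: [2.631, -0.141, 1.202]
wrist_force: [-1.8, -8.0, 10.9]
finger_gap: 27.2
grasp_force: 40.0
42.358423893913525 143.6812517247947 85.55373311833361 14.874046189549944 F tool [-6.52  6.91 -9.79]
```

```bash
python3 -m inch '[0.8,-0.0001,0.0052,0,0,0,2, 0.8,-0.0004,0.0105,0,0,0,4, 0.8,-0.0008,0.0157,0,0,0,6, 0.8,-0.0015,0.0209,0,0,0,8, 0.8,-0.0023,0.026,0,0,0,10, 0.8,-0.0033,0.0312,0,0,0,12, 0.8,-0.0039,0.0338,0,0,0,13, 0.8,-0.0045,0.0363,0,0,0,14]' && python3 -m inch '[0.8,0,0.0013,0,0,0,0.5, 0.8,0,0.0026,0,0,0,1, 0.8,0,0.0026,0,0,0,1]'
python3 - <<'E'
from h import *
p,R=pose(); g=p-19*R[:,2]; a,b=(g-HUB)@u,(g-HUB)@v; print(g,a,b,(g-HUB)@n,np.degrees(np.arctan2(b,a))-58.7, 'F tool',R.T@bot.sense()['wrist_force'])
E
```

```text
time_s: 9.33
ee_pos: [635.8, 223.1, 203.4]
tcp_rot: [2.676, -0.255, 0.982]
wrist_force: [-5.7, -5.6, 11.4]
finger_gap: 27.2
grasp_force: 40.0
time_s: 9.58
ee_pos: [637.6, 221.6, 204.6]
tcp_rot: [2.68, -0.262, 0.966]
wrist_force: [-5.0, -5.4, 12.5]
finger_gap: 26.8
grasp_force: 40.0
[628.09 222.75 220.99] 77.37133420653653 128.07947661793168 85.50873963695899 0.16431021700110904 F tool [ -3.84   5.29 -12.97]
```

```bash
python3 -m inch '[0.8,0,0.001,0,0,0,0.4, 0.8,0,0.002,0,0,0,0.8, 0.8,0,0.002,0,0,0,0.8]'
python3 - <<'E'
from h import *
p,R=pose(); g=p-19*R[:,2]; a,b=(g-HUB)@u,(g-HUB)@v; print(g,a,b,(g-HUB)@n,np.degrees(np.arctan2(b,a))-58.7, 'F tool',R.T@bot.sense()['wrist_force'])
E
```

```text
time_s: 9.83
ee_pos: [638.9, 220.4, 205.4]
tcp_rot: [2.683, -0.268, 0.954]
wrist_force: [-6.5, -5.7, 12.4]
finger_gap: 27.1
grasp_force: 40.0
[629.38 221.56 221.84] 79.03609454238827 127.07577258233425 85.52632689858896 -0.5799748953656376 F tool [ -4.87   4.49 -13.63]
```

```bash
python3 -m inch '[0.8,0,0.001,0,0,0,0.4, 0.8,0,0.002,0,0,0,0.8, 0.8,0,0.003,0,0,0,1.1, 0.8,0,0.003,0,0,0,1.1]'
python3 - <<'E'
from h import *
p,R=pose(); g=p-19*R[:,2]; a,b=(g-HUB)@u,(g-HUB)@v; print(g,a,b,(g-HUB)@n,np.degrees(np.arctan2(b,a))-58.7, 'F tool',R.T@bot.sense()['wrist_force'])
E
```

```text
time_s: 10.17
ee_pos: [639.6, 219.5, 205.8]
tcp_rot: [2.691, -0.276, 0.935]
wrist_force: [-9.4, -3.0, 12.5]
finger_gap: 27.2
grasp_force: 40.0
[630.2  220.62 222.23] 80.03723964154766 126.24800395427354 85.39939274015303 -1.073404133384372 F tool [ -4.29   0.97 -15.28]
```

The tangential force has dropped to about zero and the angle span is about 63°, so the lever is home. I'll release, retreat and check the scene.

```bash
python3 -m inch '[0.6,0,0,0,0,0,0, 0.3,0,0,0,0,0,0, 0.1,0,0,0,0,0,0, 0.1,0,0,0,0,0,0, 0.1,0,0,0,0,0,0, 0.1,0,0,0,0,0,0]' && python3 -m inch '[0.1,0,0,-0.02,0,0,0, 0.1,0,0,-0.05,0,0,0, 0.1,0,0,-0.09,0,0,0, 0.1,0,0,-0.12,0,0,0, 0.1,0,0,-0.12,0,0,0]'
python3 - <<'E'
from h import *
T,S=bot.snapshot('top'),bot.snapshot('side')
cv2.imwrite('pics/top1.png',T[:,:,::-1]);cv2.imwrite('pics/side1.png',S[:,:,::-1])
A=cv2.resize(T[150:280,300:410],None,fx=3.4,fy=3.4,interpolation=2); B=cv2.resize(S[240:345,290:405],None,fx=3.4,fy=3.4,interpolation=2)
h=max(A.shape[0],B.shape[0]); pad=lambda a:cv2.copyMakeBorder(a,0,h-a.shape[0],0,0,0)
cv2.imwrite('pics/rack.png',np.hstack([pad(A),pad(B)])[:,:,::-1]); print(A.shape,B.shape)
E
```

```text
time_s: 10.67
ee_pos: [639.0, 219.2, 202.3]
tcp_rot: [2.694, -0.275, 0.933]
wrist_force: [0.5, -0.2, 0.4]
finger_gap: 65.2
grasp_force: 0.0
time_s: 11.08
ee_pos: [581.1, 228.0, 315.5]
tcp_rot: [2.686, -0.285, 0.937]
wrist_force: [1.1, 0.8, 1.6]
finger_gap: 82.6
grasp_force: 0.0
(442, 374, 3) (357, 391, 3)
```

View pics/rack.png

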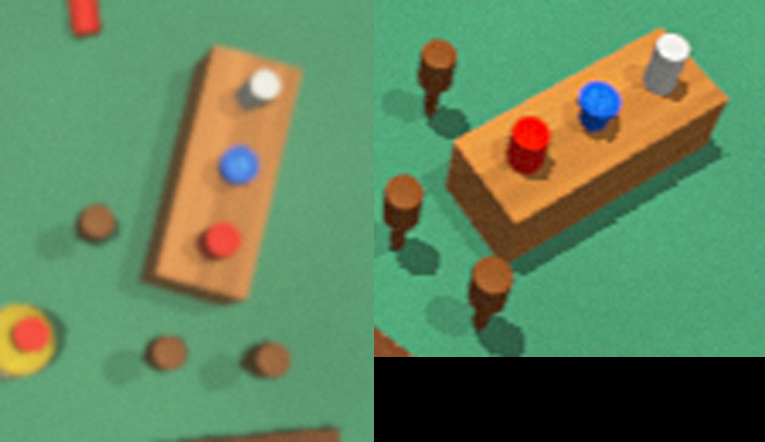

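View pics/top1.png

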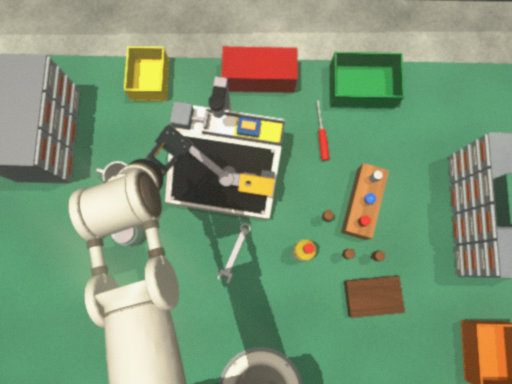

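Candidates in the top view are the red head in the rack at (365,220), the red bottle cap at (308,248), and the brown look-alikes on the table at (328,216), (348,254) and (379,256). The enlarged crop confirms that the red cylindrical head in the rack's near hole is the pin. The cartridge stands on the yellow floor at (248,126) and the lever is home.

Run:
```python
from h import *
T,S=[cv2.imread(f"pics/{n}1.png")[:,:,::-1].copy() for n in('top','side')]
# bright top faces
out=[]
for im in (S,T):
    h=cv2.cvtColor(im,cv2.COLOR_RGB2HSV); m=mask(im,172,4,150)
    roi=np.zeros_like(m); roi[210:300,325:375]=1; m=m*roi
    vv=h[...,2][m>0]; print(np.percentile(vv,[5,50,95]))
    m2=m*(h[...,2]>0.8*np.percentile(vv,95)).astype('uint8'); out.append([b[0] for b in blobs(m2,8)]); print(out[-1],blobs(m,8))
ps,pt=out[0][0],out[1][0]; print('head top',*tri(ps,pt),onz('top',pt,112),onz('side',ps,112))
y=np.array([-.252,-.968,0]); y/=np.linalg.norm(y); R=rot(y,np.array([0,0,-1.]))
delta(np.array([463,-272.5,210]),R)
b=tri((264.2,241),(308.5,247.9)); print('cap',b)
```

```text
[121.  242.5 254. ]
[[354.3, 223.5], [335.7, 279.0]] [([353.6, 225.2], [344, 213, 21, 25, 213]), ([334.9, 282.3], [330, 275, 11, 16, 139])]
[156.5 241.  244.5]
[[365.0, 220.1]] [([364.6, 220.2], [360, 216, 10, 9, 71])]
head top [ 461.47 -247.9   298.96] 64.60869274633409 [ 462.62 -271.21  112.  ] [ 630.77 -208.58  112.  ]
shift m [-0.48  0.2   0.06] turn deg [ 13.11 -28.78  62.92]
cap (array([ 382.04, -110.73,  186.74]), np.float64(2.4687856348427397))
```

```bash
python3 -m inch '[0.4,-0.04,0.017,0,1,-3,6, 0.4,-0.3,0.125,0,8,-18,39, 0.4,-0.3,0.125,0,8,-18,39, 0.4,-0.3,0.125,0,8,-18,39, 0.4,-0.3,0.125,0,8,-18,39, 0.4,-0.3,0.125,0,8,-18,39, 0.4,-0.3,0.125,0,8,-18,39, 0.4,-0.3,0.125,0,8,-18,39]'
python3 - <<'E'
from h import *
ps,pt=(335.7,279.0),(365,220.1); print('head top',*tri(ps,pt),onz('top',pt,112),onz('side',ps,112))
y=np.array([-.252,-.968,0]); y/=np.linalg.norm(y); R=rot(y,np.array([0,0,-1.]))
delta(np.array([464,-271.7,200]),R); print(bot.sense()['joint_pos'])
E
```

```text
time_s: 11.85
ee_pos: [488.8, -87.2, 274.9]
tcp_rot: [3.015, -0.159, 0.17]
wrist_force: [0.1, -0.8, -1.0]
finger_gap: 55.4
grasp_force: 0.0
head top [ 463.7  -272.93  106.99] 1.1931247442931243 [ 462.62 -271.21  112.  ] [ 461.48 -274.45  112.  ]
shift m [-0.07  0.17  0.09] turn deg [  5.18 -10.46  23.69]
[-0.41 -0.25  1.89 -0.02  1.3   1.01]
```

```bash
python3 -m inch '[0.4,-0.069,0.172,0.086,5.2,-10.5,23.7, 0.4,-0.069,0.172,0.086,5.2,-10.5,23.7, 0.4,-0.069,0.172,0.086,5.2,-10.5,23.7, 0.4,-0.069,0.172,0.086,5.2,-10.5,23.7, 0.4,-0.069,0.172,0.086,5.2,-10.5,23.7, 0.4,-0.069,0.172,0.086,5.2,-10.5,23.7, 0.4,-0.069,0.172,0.086,5.2,-10.5,23.7]'
python3 - <<'E'
from h import *
y=np.array([-.252,-.968,0]); y/=np.linalg.norm(y); R=rot(y,np.array([0,0,-1.]))
p,_=pose(); delta(np.array([462.5,-272.5,78]),R)
# check fingers vs head by projection in side view
S,T=bot.snapshot('side'),bot.snapshot('top')
A=cv2.resize(S[220:330,280:400],None,fx=4,fy=4); cv2.imwrite('pics/p3.png',A[:,:,::-1])
E
```

```text
time_s: 12.43
ee_pos: [462.5, -274.0, 200.3]
tcp_rot: [-3.138, 0.002, -0.256]
wrist_force: [-0.2, 1.9, 0.1]
finger_gap: 55.3
grasp_force: 0.0
shift m [-0.   -0.    0.12] turn deg [-0.19  0.12 -0.06]
```

View pics/p3.png

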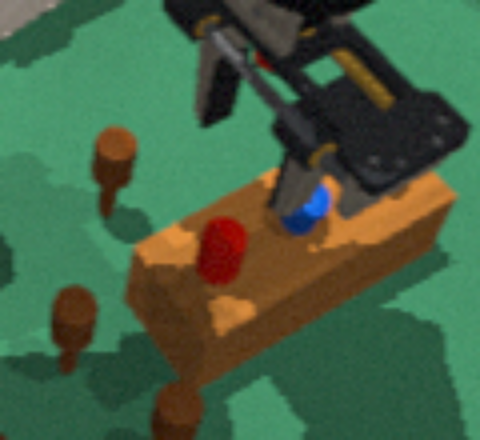

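The gripper hangs over the red head, at crop (222,250), with the fingers either side of it across the rack and the blue gauge clear. I'm descending, gripping at 40 N and lifting.

```bash
python3 -m inch '[0.4,0,0,0.035,0,0,0, 0.4,0,0,0.07,0,0,0, 0.4,0,0,0.095,0,0,0, 0.4,0,0,0.113,0,0,0, 0.4,0,0,0.122,0,0,0, 0.4,0,0,0.122,0,0,0]' && python3 -m inch '[0.6,0,0,0,0,0,0, 0.8,0,0,0,0,0,0, 0.8,0,0,0,0,0,0, 0.8,0,0,0,0,0,0, 0.8,0,0,0,0,0,0, 0.8,0,0,0,0,0,0, 0.8,0,0,0,0,0,0, 0.8,0,0,0,0,0,0]' 40
```

```text
time_s: 13.03
ee_pos: [464.0, -271.1, 80.1]
tcp_rot: [-3.14, -0.0, -0.25]
wrist_force: [0.5, 0.1, 0.1]
finger_gap: 55.4
grasp_force: 0.0
time_s: 13.7
ee_pos: [465.5, -273.9, 83.1]
tcp_rot: [3.141, -0.006, -0.252]
wrist_force: [-0.3, 1.0, 6.5]
finger_gap: 27.3
grasp_force: 40.0
```

```bash
python3 -m inch '[0.8,0,0,-0.015,0,0,0, 0.8,0,0,-0.04,0,0,0, 0.8,0,0,-0.075,0,0,0, 0.8,0,0,-0.115,0,0,0, 0.8,0,0,-0.15,0,0,0, 0.8,0,0,-0.18,0,0,0, 0.8,0,0,-0.2,0,0,0, 0.8,0,0,-0.2,0,0,0]'
python3 - <<'E'
from h import *
HOLE=np.array([548.1,44,166.5])
p,R0=pose(); print('F',bot.sense()['finger_gap'])
R=rot(-v,-n)
# grasp pt above shoulder 25 -> TCP 6 above shoulder; tip 52 below shoulder; stay 40 above the mouth
delta(HOLE+n*(6+52+40),R)
E
```

```text
time_s: 14.37
ee_pos: [465.8, -274.8, 287.2]
tcp_rot: [3.137, -0.012, -0.252]
wrist_force: [1.0, -0.0, -0.4]
finger_gap: 27.1
grasp_force: 40.0
F 27.086156073966883
shift m [-0.05 -0.32  0.03] turn deg [ 2.12 29.31 -6.74]
```

```bash
python3 -m inch '[0.8,-0.003,-0.02,0,0,0,0, 0.8,-0.01,-0.06,0,0.4,6,-1.3, 0.8,-0.018,-0.1,0,0.8,12,-2.7, 0.8,-0.025,-0.14,0,1.2,18,-4, 0.8,-0.03,-0.18,0,1.6,24,-5.4, 0.8,-0.035,-0.215,0,2.1,29.3,-6.7, 0.8,-0.04,-0.25,0,2.1,29.3,-6.7, 0.8,-0.045,-0.28,0.01,2.1,29.3,-6.7]'
python3 - <<'E'
from h import *
HOLE=np.array([548.1,44,166.5])
delta(HOLE+n*(6+52+40),rot(-v,-n))
E
```

```text
time_s: 15.03
ee_pos: [488.8, 11.0, 270.2]
tcp_rot: [-3.135, -0.517, -0.135]
wrist_force: [0.7, -1.1, 0.1]
finger_gap: 27.1
grasp_force: 40.0
shift m [-0.   -0.04  0.02] turn deg [-0.23  0.37 -0.24]
```

```bash
sed -i 's/precision=2/precision=4/' h.py; python3 -m inch '[0.8,0,-0.012,0.005,0,0,0, 0.8,0,-0.025,0.012,0,0,0, 0.8,0,-0.034,0.018,0,0,0, 0.8,0,-0.034,0.018,0,0,0, 0.8,0,-0.034,0.018,0,0,0, 0.8,0,-0.034,0.018,0,0,0]'
python3 - <<'E'
from h import *
HOLE=np.array([548.1,44,166.5])
delta(HOLE+n*(6+52+40),rot(-v,-n))
S,T=bot.snapshot('side'),bot.snapshot('top')
cv2.imwrite('pics/s4.png',S[:,:,::-1]);cv2.imwrite('pics/t4.png',T[:,:,::-1])
A=np.hstack([cv2.resize(S[110:220,215:315],None,fx=4,fy=4),cv2.resize(T[130:240,210:310],None,fx=4,fy=4)]); cv2.imwrite('pics/p4.png',A[:,:,::-1])
p,R=pose(); z=R[:,2]
for k,P in dict(tip=p+58*z,shoulder=p+6*z,hole=HOLE).items():
    s=(proj('side',P)-[215,110])*4; t=(proj('top',P)-[210,130])*4; print(k,s,t+[400,0])
E
```

```text
time_s: 15.53
ee_pos: [503.1, 41.4, 255.2]
tcp_rot: [-3.136, -0.514, -0.134]
wrist_force: [-0.5, 0.3, -0.4]
finger_gap: 27.2
grasp_force: 40.0
shift m [-0.006  -0.0084  0.001 ] turn deg [-0.22  0.53 -0.2 ]
tip [193.1248 248.9826] [561.1983 221.8188]
shoulder [161.7886 216.5066] [554.8517 248.6756]
hole [202.9035 272.607 ] [551.9337 208.9157]
```

View pics/p4.png

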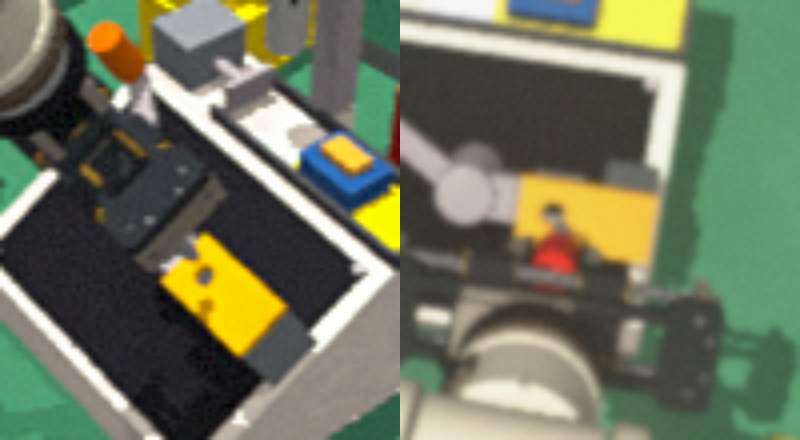

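The picture shows the pin's steel nose just above the fork hole, at side crop (205,275) and top crop (552,210). That uses up my viewing allowance, so from here I measure numerically.

Run:
```python
from h import *
def asc(f,r0,r1,c0,c1):
    im=cv2.cvtColor(cv2.imread(f),cv2.COLOR_BGR2HSV); print(f,'cols',c0,'rows',r0)
    for r in range(r0,r1): print(r,' '.join(('%3d'%im[r,c,2])+('y' if im[r,c,1]>140 and 15<im[r,c,0]<32 else 'r' if im[r,c,1]>140 and (im[r,c,0]>170 or im[r,c,0]<6) else 's' if im[r,c,1]<60 else '-') for c in range(c0,c1)))
asc('pics/top1.png',176,190,240,258); asc('pics/t4.png',176,200,240,258)
asc('pics/side1.png',170,186,255,274); asc('pics/s4.png',164,186,252,274)
```

```text
pics/top1.png cols 240 rows 176
176 230- 242y 245y 246y 245y 244y 244y 243y 243y 242y 239y 236y 235y 229y 224y 221y 212y 200y
177 232- 244y 246y 246y 246y 246y 246y 246y 245y 246y 245y 244y 245y 243y 243y 242y 241y 238y
178 234- 244y 246y 245y 245y 246y 246y 246y 245y 246y 246y 246y 246y 246y 246y 246y 246y 245y
179 235y 244y 246y 245y 246y 246y 244y 241y 240y 243y 244y 245y 246y 245y 246y 246y 246y 246y
180 238y 245y 246y 246y 245y 239y 229y 218y 213y 222y 236y 242y 245y 246y 247y 246y 246y 246y
181 240y 244y 246y 245y 242y 225y 177y 142y 132y 153y 198y 234y 244y 246y 245y 246y 246y 246y
182 242y 246y 245y 245y 236y 200y 141-  98-  86- 103- 158y 221y 241y 246y 246y 245y 246y 246y
183 243y 246y 246y 244y 234y 199y 155- 130s 119s 123s 166- 220y 241y 246y 246y 246y 246y 246y
184 244y 245y 246y 245y 237y 213y 186- 167s 165s 167- 191- 229y 242y 245y 246y 246y 246y 246y
185 243y 245y 246y 245y 243y 232y 214y 202- 196- 201- 220y 237y 244y 246y 246y 246y 246y 246y
186 243y 246y 246y 246y 245y 243y 237y 228y 226y 231y 237y 244y 245y 246y 246y 246y 246y 246y
187 243y 245y 246y 246y 246y 246y 
[... 5988 characters left out ...]
y 252y 252y 252y
180  35s  39s  55- 191y 255y 255y 255y 252y 252y 252y 254y 252y 194y 113s 107s 192y 254y 255y 253y 252y 252y 252y
181  34s  41s  23-  82y 202y 255y 255y 254y 252y 252y 253y 255y 253y 229y 206y 248y 255y 253y 252y 252y 252y 252y
182  40s  36s  22-  17-  77y 204y 255y 255y 255y 252y 253y 253y 255y 255y 255y 255y 254y 252y 252y 252y 252y 252y
183  37s  33s  33-  23-  29-  76y 182y 251y 255y 255y 252y 252y 253y 255y 255y 254y 253y 252y 252y 252y 251y 252y
184  36s  30s  16s  12-  19-  19-  74y 185y 255y 255y 255y 254y 255y 255y 242y 244y 254y 254y 252y 252y 252y 252y
185  37s  36s  27s  25s  20-  26-  39-  62y 157y 253y 255y 255y 242y 205y 186y 195y 244y 254y 252y 252y 252y 252y
```

Run:
```python
from h import *
def cen(f,r0,r1,c0,c1,bg):
    a=cv2.imread(f).max(2).astype(float)[r0:r1,c0:c1]; w=np.clip((bg-a)/40,0,1); Y,X=np.mgrid[r0:r1,c0:c1]; return np.array([(w*X).sum(),(w*Y).sum()])/w.sum()
ht=cen('pics/top1.png',179,188,243,254,244); hs=cen('pics/side1.png',175,183,262,270,252)
ht0=cen('pics/top0.png',179,188,243,254,244); hs0=cen('pics/side0.png',175,183,262,270,252)
H,e=tri(hs,ht); print(ht,hs,ht0,hs0,'hole',H,e,'hub rel',[(H-HUB)@k for k in(u,v,n)])
p,R=pose(); z=R[:,2]
for s,t in (((262.7,174.2),(249.5,184.9)),((263.2,174.4),(249.5,185.3))):
    P,e=tri(s,t); print('tip',P,e,'in tool',R.T@(P-p),'minus hole in u,v,n',[(P-H)@k for k in(u,v,n)])
print('axis foot minus hole', [(p+z*((H-p)@z)-H)@k for k in(u,v,n)], (p-H)@n)
```

```text
[247.7755 182.8173] [265.6716 178.3938] [247.7708 182.7985] [265.683  178.3934] hole [547.1622  44.1447 165.919 ] 1.2451738184873162 hub rel [np.float64(0.3898080892718703), np.float64(-59.505479272370046), np.float64(66.36434371079531)]
tip [534.3267  40.4344 194.9001] 2.607445167650295 in tool [-3.5411 -3.1221 68.4217] minus hole in u,v,n [np.float64(3.885379654516367), np.float64(-5.342953643504203), np.float64(31.220802085825678)]
tip [534.2523  39.8305 194.2866] 0.5955652993503366 in tool [-3.8373 -2.5106 68.9555] minus hole in u,v,n [np.float64(3.582505175070491), np.float64(-5.95132745705959), np.float64(30.687224279100707)]
axis foot minus hole [np.float64(7.173896178026173), np.float64(-8.371124325506479), np.float64(-0.08400792711828328)] 99.60070546821419
```

```bash
python3 -m inch '[0.8,-0.002,-0.004,0.006,0,0.2,0, 0.8,-0.0038,-0.007,0.012,-0.1,0.4,-0.1, 0.8,-0.0038,-0.007,0.018,-0.1,0.4,-0.1, 0.8,-0.0038,-0.007,0.022,-0.1,0.4,-0.1, 0.8,-0.0038,-0.007,0.022,-0.1,0.4,-0.1, 0.8,-0.0038,-0.007,0.022,-0.1,0.4,-0.1]'
python3 - <<'E'
from h import *
H=np.array([547.16,44.14,165.92])
p,R=pose(); z=R[:,2]; print('F',bot.sense()['wrist_force']); delta(p,rot(-v,-n))
tip=p+64*z-3*R[:,0]; print('tip est-hole uvn',[(tip-H)@k for k in(u,v,n)]); print('pred tip px',proj('side',tip),proj('top',tip),'hole',proj('side',H),proj('top',H))
def asc(f,im,r0,r1,c0,c1):
    im=cv2.cvtColor(im,cv2.COLOR_RGB2HSV); print(f,'cols',c0,'rows',r0)
    for r in range(r0,r1): print(r,' '.join(('%3d'%im[r,c,2])+('y' if im[r,c,1]>140 and 15<im[r,c,0]<32 else 'r' if im[r,c,1]>140 and (im[r,c,0]>170 or im[r,c,0]<6) else 's' if im[r,c,1]<60 else '-') for c in range(c0,c1)))
S,T=bot.snapshot('side'),bot.snapshot('top')
asc('top',T,178,194,241,256); asc('side',S,168,184,255,274)
E
```

```text
time_s: 16.13
ee_pos: [511.9, 47.9, 234.7]
tcp_rot: [-3.138, -0.522, -0.132]
wrist_force: [-0.7, -0.2, -0.5]
finger_gap: 27.4
grasp_force: 40.0
F [-0.6604 -0.1739 -0.4562]
shift m [0. 0. 0.] turn deg [-0.14  0.09 -0.09]
tip est-hole uvn [np.float64(0.5753763052076053), np.float64(-0.7042560373418149), np.float64(13.299076885845391)]
pred tip px [263.88  176.589] [247.7956 184.0575] hole [265.4552 178.4437] [247.9228 182.6275]
top cols 241 rows 178
178 243y 245y 245y 245y 245y 245y 245y 244y 244y 245y 244y 246y 245y 244y 244y
179 244y 245y 246y 245y 244y 242y 241y 239y 241y 244y 244y 245y 246y 245y 245y
180 244y 245y 245y 244y 238y 228y 213y 213y 221y 234y 241y 245y 245y 244y 245y
181 243y 243y 244y 240y 222y 176y 139y 127y 150y 197y 232y 244y 245y 245y 245y
182 244y 245y 243y 235y 198y 139-  94-  81- 102- 156y 221y 241y 244y 245y 244y
183 245y 245y 242y 231y 194y 142- 111s 102s 114s 158- 217y 238y 244y 245y 246y
184 245y 245y 244y 234y 200y 156- 131s 121s 133s 168- 211y 236y 245y 245y 244y
185 244y 244y 240y 232y 195y 156- 134- 127s 135- 163- 197y 230y 243y 245y 246y
186 233y 237y 22
[... 1522 characters left out ...]
5y 255y
177  73s  99s 207y 255y 255y 255y 255y 210y 141- 108- 102- 112- 145y 231y 254y 253y 252y 252y 254y
178  94s 173y 253y 255y 255y 255y 255y 255y 241y 157y 110- 112s 114s 224y 255y 253y 252y 252y 253y
179 167y 255y 255y 255y 253y 253y 254y 255y 245y 163y 107s 109s 124s 232y 255y 252y 252y 252y 251y
180 190y 255y 255y 253y 247y 246y 248y 251y 238y 168y 108s 108s 194y 253y 255y 252y 252y 252y 252y
181  75y 187y 248y 254y 248y 245y 247y 249y 233y 170y 137y 179y 249y 255y 253y 252y 252y 252y 251y
182  22-  68y 177y 248y 253y 248y 250y 255y 238y 185y 184y 246y 255y 254y 252y 252y 252y 252y 252y
183  29-  14-  68y 174y 202y 248y 255y 245y 195y 181y 187y 245y 255y 252y 252y 251y 252y 252y 251y
```

The pin's axis lines up with the hole within about 1 mm in both views. I'm inserting slowly and watching the force.

```bash
python3 -m inch '[0.8,-0.0003,-0.0004,0.004,0,0,0, 0.8,-0.0005,-0.0006,0.008,0,0,0, 0.8,-0.0005,-0.0006,0.012,0,0,0, 0.8,-0.0005,-0.0006,0.015,0,0,0, 0.8,-0.0005,-0.0006,0.018,0,0,0, 0.8,-0.0005,-0.0006,0.021,0,0,0, 0.8,-0.0005,-0.0006,0.021,0,0,0]'
cat > m.py <<'E'
from h import *
H=np.array([547.16,44.14,165.92])
s=bot.sense(); p,R=pose(s); print('F tool',R.T@s['wrist_force'],'M',R.T@s['moment'],'TCP-hole uvn',[round((p-H)@k,2) for k in(u,v,n)]); delta(p,rot(-v,-n))
E
python3 m.py
```

```text
time_s: 16.82
ee_pos: [521.9, 47.2, 215.9]
tcp_rot: [-3.138, -0.522, -0.132]
wrist_force: [0.5, -0.1, -1.1]
finger_gap: 27.2
grasp_force: 40.0
F tool [-0.14    0.0664  1.2402] M [-0.0264 -0.5083 -0.0213] TCP-hole uvn [np.float64(2.92), np.float64(-0.24), np.float64(56.03)]
shift m [0. 0. 0.] turn deg [-0.14  0.11 -0.09]
```

```bash
python3 -m inch '[0.8,0,0,0.003,0,0,0, 0.8,0,0,0.006,0,0,0, 0.8,0,0,0.009,0,0,0, 0.8,0,0,0.012,0,0,0, 0.8,0,0,0.015,0,0,0, 0.8,0,0,0.015,0,0,0]'; python3 m.py
```

```text
time_s: 17.32
ee_pos: [529.4, 46.3, 203.0]
tcp_rot: [-3.138, -0.522, -0.132]
wrist_force: [0.2, -0.0, -1.2]
finger_gap: 27.1
grasp_force: 40.0
F tool [-0.4087  0.0124  1.1286] M [ 0.0064 -0.4615 -0.0135] TCP-hole uvn [np.float64(3.04), np.float64(-0.17), np.float64(41.08)]
shift m [0. 0. 0.] turn deg [-0.14  0.09 -0.09]
```

```bash
python3 -m inch '[0.8,0,0,0.003,0,0,0, 0.8,0,0,0.006,0,0,0, 0.8,0,0,0.009,0,0,0, 0.8,0,0,0.012,0,0,0, 0.8,0,0,0.015,0,0,0, 0.8,0,0,0.015,0,0,0]' && python3 m.py && python3 -m inch '[0.8,0,0,0.002,0,0,0, 0.8,0,0,0.004,0,0,0, 0.8,0,0,0.006,0,0,0, 0.8,0,0,0.008,0,0,0, 0.8,0,0,0.01,0,0,0, 0.8,0,0,0.01,0,0,0]'; python3 m.py
```

```text
time_s: 17.82
ee_pos: [536.9, 45.3, 190.1]
tcp_rot: [-3.138, -0.522, -0.132]
wrist_force: [-0.3, -0.4, -2.2]
finger_gap: 27.0
grasp_force: 40.0
F tool [-1.3113  0.4806  1.7951] M [-0.0054 -0.5455 -0.0361] TCP-hole uvn [np.float64(3.17), np.float64(-0.17), np.float64(26.11)]
shift m [0. 0. 0.] turn deg [-0.14  0.07 -0.1 ]
time_s: 18.32
ee_pos: [541.8, 44.7, 181.7]
tcp_rot: [-3.138, -0.523, -0.132]
wrist_force: [-0.6, -0.7, -1.7]
finger_gap: 27.1
grasp_force: 40.0
F tool [-1.3089  0.7615  1.2108] M [ 0.0033 -0.7116 -0.0283] TCP-hole uvn [np.float64(3.25), np.float64(-0.11), np.float64(16.32)]
shift m [0. 0. 0.] turn deg [-0.14  0.06 -0.09]
```

```bash
python3 -m inch '[0.8,0,0,0.001,0,0,0, 0.8,0,0,0.002,0,0,0, 0.8,0,0,0.003,0,0,0, 0.8,0,0,0.004,0,0,0, 0.8,0,0,0.005,0,0,0, 0.8,0,0,0.005,0,0,0]'; python3 m.py;  python3 -m inch '[0.8,0,0,0.001,0,0,0, 0.8,0,0,0.002,0,0,0, 0.8,0,0,0.003,0,0,0, 0.8,0,0,0.003,0,0,0]'; python3 m.py
```

```text
time_s: 18.82
ee_pos: [543.3, 44.7, 179.8]
tcp_rot: [-3.14, -0.52, -0.13]
wrist_force: [-32.5, 1.5, 24.8]
finger_gap: 27.3
grasp_force: 40.0
F tool [-15.7566   2.6456 -37.6449] M [-0.6715 -3.2711  0.0225] TCP-hole uvn [np.float64(3.52), np.float64(0.05), np.float64(13.94)]
shift m [0. 0. 0.] turn deg [-0.11  0.2   0.01]
time_s: 19.15
ee_pos: [545.9, 44.4, 179.5]
tcp_rot: [-3.14, -0.524, -0.129]
wrist_force: [-39.5, 2.1, 34.7]
finger_gap: 27.2
grasp_force: 40.1
F tool [-16.7913   2.9594 -49.8256] M [-0.756  -3.5089  0.0331] TCP-hole uvn [np.float64(5.64), np.float64(0.12), np.float64(12.4)]
shift m [0. 0. 0.] turn deg [-0.11 -0.01  0.05]
```

```bash
python3 -m inch '[0.8,0,0,-0.002,0,0,0, 0.8,0,0,-0.003,0,0,0, 0.7,0,0,-0.003,0,0,0, 0.5,0,0,-0.003,0,0,0, 0.35,0,0,-0.003,0,0,0, 0.35,0,0,-0.003,0,0,0, 0.35,0,0,-0.003,0,0,0]' && python3 m.py && python3 -m inch '[0.35,0,0,-0.02,0,0,0, 0.35,0,0,-0.05,0,0,0, 0.35,0,0,-0.085,0,0,0, 0.35,-0.03,0,-0.12,0,0,0, 0.35,-0.07,0,-0.15,0,0,0, 0.35,-0.11,0,-0.16,0,0,0, 0.35,-0.14,0,-0.17,0,0,0, 0.35,-0.16,0,-0.17,0,0,0]'
python3 - <<'E'
from h import *
H=np.array([547.16,44.14,165.92])
S,T=bot.snapshot('side'),bot.snapshot('top'); cv2.imwrite('pics/s5.png',S[:,:,::-1]);cv2.imwrite('pics/t5.png',T[:,:,::-1])
for k,im in(('side',S),('top',T)):
    m=mask(im,172,6,150); print(k,[b for b in blobs(m,8) if 230<b[0][0]<300 and 140<b[0][1]<215])
    for d in(0,20,40): print('  pred head axis at',d,proj(k,H+n*d))
    print('  orange',[b for b in blobs(mask(im,6,16,150)) if 150<b[0][0]<260 and 100<b[0][1]<160])
    print('  blue',[b for b in blobs(mask(im,100,120,120)) if 200<b[0][0]<320 and 100<b[0][1]<180])
E
```

```text
time_s: 19.73
ee_pos: [544.5, 44.3, 177.6]
tcp_rot: [-3.138, -0.523, -0.132]
wrist_force: [-0.7, -0.6, 0.0]
finger_gap: 51.8
grasp_force: 0.0
F tool [-0.5265  0.7046 -0.3229] M [-0.0047 -0.3248  0.0017] TCP-hole uvn [np.float64(3.52), np.float64(-0.18), np.float64(11.5)]
shift m [0. 0. 0.] turn deg [-0.13  0.03 -0.1 ]
time_s: 20.4
ee_pos: [361.7, 92.6, 245.7]
tcp_rot: [3.126, -0.498, -0.134]
wrist_force: [0.4, 0.6, 0.6]
finger_gap: 59.9
grasp_force: 0.0
side [([261.5, 175.7], [255, 170, 13, 13, 108])]
  pred head axis at 0 [265.4552 178.4437]
  pred head axis at 20 [262.6218 175.6543]
  pred head axis at 40 [259.6931 172.7713]
  orange [([175.3, 100.5], [169, 96, 13, 10, 58]), ([199.1, 101.8], [194, 98, 11, 9, 50]), ([200.5, 113.8], [196, 110, 11, 9, 45]), ([243.7, 122.7], [237, 116, 14, 15, 116]), ([180.1, 125.1], [175, 121, 12, 9, 50])]
  blue [([300.9, 154.4], [290, 146, 23, 17, 174])]
top [([246.8, 187.8], [242, 181, 10, 14, 108])]
  pred head axis at 0 [247.9228 182.6275]
  pred head axis at 20 [247.2771 185.0466]
  pred head axis at 40 [246.6092 187.549 ]
  orange [([178.3, 144.3], [173, 138, 12, 14, 117])]
  blue [([248.1, 128.9], [238, 118, 22, 17, 113])]
```

Run:
```python
from h import *
H=np.array([547.16,44.14,165.92])
a=np.linspace(0,2*np.pi,60)
for k,f in(('side','s5'),('top','t5')):
    im=cv2.imread(f'pics/{f}.png')[:,:,::-1].copy(); m=mask(im,168,8,120,40)
    print(k,[b for b in blobs(m,30) if 230<b[0][0]<300 and 140<b[0][1]<215])
    for d0 in(0,4,8,12):
        P=np.vstack([H+n*d+14*(np.cos(t)*u+np.sin(t)*v) for d in(d0,d0+40) for t in a]); q=np.array([proj(k,x) for x in P],'float32')
        h=cv2.convexHull(q); M=cv2.moments(h); print('  d0',d0,'bbox',q.min(0).round(1),q.max(0).round(1),'c',np.round([M['m10']/M['m00'],M['m01']/M['m00']],1),'area',round(M['m00']))
    h=cv2.cvtColor(im,cv2.COLOR_RGB2HSV); r=(179,200,240,256) if k=='top' else (166,186,252,272)
    for y in range(r[0],r[1]): print(y,' '.join('%3d'%h[y,x,2]+('r' if h[y,x,1]>120 and (h[y,x,0]>168 or h[y,x,0]<8) else 'y' if h[y,x,1]>120 and 15<h[y,x,0]<32 else '-') for x in range(r[2],r[3])))
```

```text
side [([261.4, 175.5], [255, 169, 13, 14, 114])]
  d0 0 bbox [255. 168.] [270.1 183.1] c [262.5 175.6] area 150
  d0 4 bbox [254.4 167.4] [269.5 182.5] c [262. 175.] area 151
  d0 8 bbox [253.8 166.8] [269. 182.] c [261.4 174.4] area 152
  d0 12 bbox [253.1 166.2] [268.4 181.5] c [260.8 173.8] area 153
166 223- 220- 221- 218- 217- 219- 219- 226- 199- 135-  69-  37-  36-  49-  47-  41-  46-  40-  46-  40-
167 218- 217- 216- 215- 218- 221- 219- 219- 206- 167- 109-  67-  44-  43-  51-  42-  46-  46-  42-  42-
168 213- 218- 214- 217- 219- 215- 216- 214- 193- 154- 131- 108-  75- 144y 173y 106y  44-  47-  44-  45-
169 214- 214- 215- 219- 214- 218- 226- 238- 236r 227r 198- 157- 162- 255y 255y 249y 114y  40-  50-  40-
170 214- 215- 216- 218- 221- 238- 246r 250r 250r 253r 255r 238r 247y 255y 255y 255y 255y 148y  51-  43-
171 211- 215- 214- 215- 234- 246r 247r 247r 248r 250r 252r 242r 243y 255y 255y 255y 255y 252y 146y  55-
172 222- 220- 216- 226- 243r 247r 246r 246r 248r 249r 250r 245r 217- 231y 255y 255y 255y 255y 254y 152y
173 219- 218- 218- 236- 246r 244r 246r 245r 247r 249r 250r 249r 204r
[... 2656 characters left out ...]
19r 193- 176y 180y 190y 221y
192  83-  98- 134r 182r 215r 224r 228r 228r 225r 218r 191r 161- 155y 164y 184y 223y
193  59-  66-  85- 128r 173r 194r 206r 204r 197r 177r 140r 106- 106y 119y 145y 192y
194  59-  57-  59-  79- 110r 131r 144r 139r 124r 104r  80-  66-  67-  76-  88y 108y
195  58-  58-  59-  60-  66-  75-  80-  79-  72-  62-  62-  58-  59-  54-  53-  58-
196  59-  58-  59-  59-  59-  59-  59-  61-  59-  59-  61-  54-  58-  55-  53-  55-
197  59-  59-  60-  59-  54-  59-  59-  56-  60-  59-  60-  60-  62-  56-  52-  57-
198  58-  59-  61-  54-  57-  57-  61-  60-  60-  58-  56-  60-  60-  58-  57-  56-
199  59-  57-  60-  57-  58-  54-  60-  56-  60-  59-  59-  60-  63-  56-  60-  57-
```

The pin looks in or nearly so. I'll confirm by pressing on the head top with shut fingers: contact 40 mm above the plate means it is seated.

```bash
python3 m.py
python3 - <<'E'
from h import *
H=np.array([547.16,44.14,165.92]); delta(H+65*n-2*u,rot(-v,-n)); delta(H+110*n-2*u,rot(-v,-n)); print(bot.sense()['ee_pos'])
E
```

```text
F tool [-0.0509  0.3566  0.208 ] M [ 0.0245 -0.3729 -0.0424] TCP-hole uvn [np.float64(-125.25), np.float64(25.39), np.float64(163.96)]
shift m [0. 0. 0.] turn deg [0.86 1.47 0.09]
shift m [0.1257 0.0241 0.0962] turn deg [0.86 1.47 0.09]
shift m [0.1246 0.0248 0.0512] turn deg [0.86 1.47 0.09]
[361.6072  94.0074 245.2913]
```

```bash
python3 -m inch '[1,0.04,0.008,0.01,0.3,0.5,0, 1,0.08,0.016,0.03,0.8,1.4,0, 1,0.11,0.022,0.045,0.8,1.4,0, 1,0.1246,0.0248,0.0512,0.8,1.4,0, 1,0.1246,0.0248,0.0512,0.8,1.4,0, 1,0.1246,0.0248,0.0512,0.8,1.4,0, 1,0.1246,0.0248,0.0512,0.8,1.4,0, 1,0.1246,0.0248,0.0512,0.8,1.4,0]' 20; python3 m.py
```

```text
time_s: 21.17
ee_pos: [491.3, 50.0, 262.8]
tcp_rot: [3.14, -0.526, -0.131]
wrist_force: [0.2, -0.3, -1.3]
finger_gap: 8.6
grasp_force: 0.0
F tool [-0.4566  0.3127  1.2138] M [-0.0063 -0.3634 -0.0097] TCP-hole uvn [np.float64(-0.19), np.float64(-1.43), np.float64(111.95)]
shift m [0. 0. 0.] turn deg [ 0.13 -0.14 -0.06]
```

```bash
python3 -m inch '[1,0,0,0.015,0,0,0, 1,-0.0015,-0.0014,0.035,0,0,0, 1,-0.0015,-0.0014,0.05,0,0,0, 1,-0.0015,-0.0014,0.06,0,0,0, 1,-0.0015,-0.0014,0.062,0,0,0, 1,-0.0015,-0.0014,0.062,0,0,0]' && python3 m.py && python3 -m inch '[1,0,0,0.0015,0,0,0, 1,0,0,0.003,0,0,0, 1,0,0,0.0045,0,0,0, 1,0,0,0.006,0,0,0, 1,0,0,0.0065,0,0,0, 1,0,0,0.007,0,0,0]' && python3 m.py
```

```text
time_s: 21.67
ee_pos: [520.9, 47.5, 207.8]
tcp_rot: [3.14, -0.525, -0.131]
wrist_force: [-0.1, 0.5, 0.8]
finger_gap: 0.3
grasp_force: 0.0
F tool [ 0.2349 -0.4714 -0.7674] M [-0.0799 -0.3824  0.0981] TCP-hole uvn [np.float64(-2.0), np.float64(-0.04), np.float64(49.48)]
shift m [0. 0. 0.] turn deg [ 0.13 -0.06 -0.05]
time_s: 22.17
ee_pos: [525.2, 46.6, 203.1]
tcp_rot: [3.14, -0.525, -0.131]
wrist_force: [-11.9, 1.0, 11.7]
finger_gap: 0.7
grasp_force: 8.2
F tool [ -4.4201   0.6283 -16.1345] M [-0.191  -1.3594 -0.007 ] TCP-hole uvn [np.float64(-0.6), np.float64(-0.37), np.float64(43.24)]
shift m [0. 0. 0.] turn deg [ 0.15 -0.1  -0.06]
```

```bash
python3 -m inch '[1,0,0,0.001,0,0,0, 1,0,0,0.002,0,0,0, 1,0,0,0.002,0,0,0]' && python3 m.py && python3 -m inch '[1,0,0,0.001,0,0,0, 1,0,0,0.0015,0,0,0, 1,0,0,0.0015,0,0,0]' && python3 m.py
```

```text
time_s: 22.42
ee_pos: [525.6, 46.6, 203.2]
tcp_rot: [3.138, -0.524, -0.13]
wrist_force: [-29.1, 0.6, 26.5]
finger_gap: 0.4
grasp_force: 18.3
F tool [-11.7889   3.3459 -37.4695] M [-0.5505 -2.6918  0.0482] TCP-hole uvn [np.float64(-0.13), np.float64(-0.31), np.float64(43.14)]
shift m [0. 0. 0.] turn deg [ 0.18 -0.03  0.01]
time_s: 22.67
ee_pos: [525.9, 46.7, 203.3]
tcp_rot: [3.138, -0.523, -0.129]
wrist_force: [-43.1, 1.7, 39.4]
finger_gap: 0.4
grasp_force: 27.8
F tool [-17.5136   4.1034 -55.534 ] M [-0.7881 -3.9778 -0.0074] TCP-hole uvn [np.float64(0.17), np.float64(-0.25), np.float64(43.02)]
shift m [0. 0. 0.] turn deg [0.19 0.01 0.06]
```

Contact is rigid at 43 mm. To tell a 3 mm offset from a pin standing proud, I'll lightly touch the bare plate 38 mm beyond the hole as a reference.

```bash
python3 -m inch '[1,0,0,-0.005,0,0,0, 1,0,0,-0.02,0,0,0, 1,0,0.015,-0.025,0,0,0, 1,0,0.038,-0.025,0,0,0, 1,0,0.038,-0.025,0,0,0, 1,0,0.038,-0.005,0,0,0, 1,0,0.038,0.012,0,0,0, 1,0,0.038,0.024,0,0,0]' && python3 m.py && python3 -m inch '[1,0,0,0.001,0,0,0, 1,0,0,0.003,0,0,0, 1,0,0,0.004,0,0,0, 1,0,0,0.005,0,0,0, 1,0,0,0.005,0,0,0]' && python3 m.py
```

```text
time_s: 23.33
ee_pos: [533.7, 7.3, 176.9]
tcp_rot: [3.14, -0.524, -0.133]
wrist_force: [-0.5, 0.5, 0.3]
finger_gap: 0.4
grasp_force: 0.0
F tool [-0.3304 -0.475  -0.5168] M [-0.0286 -0.3805  0.0008] TCP-hole uvn [np.float64(-1.88), np.float64(-38.3), np.float64(13.81)]
shift m [0. 0. 0.] turn deg [ 0.15 -0.03 -0.13]
time_s: 23.75
ee_pos: [536.5, 6.8, 174.7]
tcp_rot: [3.14, -0.526, -0.132]
wrist_force: [0.8, 0.9, -0.4]
finger_gap: 0.5
grasp_force: 0.0
F tool [ 0.429  -1.0241  0.6681] M [ 0.0182 -0.3205  0.0072] TCP-hole uvn [np.float64(-0.56), np.float64(-38.38), np.float64(10.49)]
shift m [0. 0. 0.] turn deg [ 0.15 -0.16 -0.08]
```

```bash
python3 -m inch '[1,0,0,0.001,0,0,0, 1,0,0,0.002,0,0,0, 1,0,0,0.003,0,0,0, 1,0,0,0.004,0,0,0, 1,0,0,0.005,0,0,0, 1,0,0,0.005,0,0,0]' && python3 m.py && python3 -m inch '[1,0,0,0.001,0,0,0, 1,0,0,0.002,0,0,0, 1,0,0,0.002,0,0,0]' && python3 m.py
```

```text
time_s: 24.25
ee_pos: [538.6, 6.4, 169.4]
tcp_rot: [3.14, -0.525, -0.132]
wrist_force: [0.2, -0.2, -0.2]
finger_gap: 0.5
grasp_force: 0.0
F tool [0.1333 0.2065 0.2519] M [ 0.0207 -0.3727  0.0301] TCP-hole uvn [np.float64(-1.35), np.float64(-38.54), np.float64(4.79)]
shift m [0. 0. 0.] turn deg [ 0.15 -0.07 -0.09]
time_s: 24.5
ee_pos: [539.6, 6.3, 168.4]
tcp_rot: [3.139, -0.525, -0.131]
wrist_force: [-7.4, 0.4, 6.6]
finger_gap: 0.8
grasp_force: 5.1
F tool [-3.092   0.5651 -9.4686] M [-0.1632 -1.0075  0.0244] TCP-hole uvn [np.float64(-1.0), np.float64(-38.51), np.float64(3.48)]
shift m [0. 0. 0.] turn deg [ 0.15 -0.06 -0.05]
```

The plate is touched at 3.5 mm and the head top at 43.1 mm, about 40 mm apart, so the pin is fully seated. I'll retreat, do a last check and hand in.

```bash
python3 -m inch '[1,0,0,-0.01,0,0,0, 1,0,0,-0.04,0,0,0, 1,0,0,-0.08,0,0,0, 1,0,0,-0.11,0,0,0, 1,0,0,-0.13,0,0,0, 1,0,0,-0.14,0,0,0, 1,0,0,-0.14,0,0,0, 1,0,0,-0.14,0,0,0]'
python3 - <<'E'
from h import *
S,T=bot.snapshot('side'),bot.snapshot('top'); s=bot.sense(); print(s['wrist_force'],s['dq'])
for k,im in(('side',S),('top',T)):
    print(k,'red',[b[0] for b in blobs(mask(im,172,6,150),8) if 230<b[0][0]<300 and 140<b[0][1]<215],
    'knob',[b[0] for b in blobs(mask(im,6,16,150)) if 170<b[0][0]<250 and 115<b[0][1]<160],
    'cart',[b[0] for b in blobs(mask(im,100,120,120)) if 200<b[0][0]<320 and 100<b[0][1]<180],'gauge',[b[0] for b in blobs(mask(im,100,120,120)) if 340<b[0][0]<380 and 190<b[0][1]<280])
print(bot.sign_off())
E
```

```text
time_s: 25.17
ee_pos: [470.3, 15.7, 289.4]
tcp_rot: [3.14, -0.526, -0.132]
wrist_force: [-0.2, 1.1, -1.2]
finger_gap: 0.2
grasp_force: 0.0
[-0.7602 -0.7969 -0.6707] [-0.0006  0.0108  0.0043 -0.0001  0.0003 -0.0003]
side red [[261.8, 176.0]] knob [[243.8, 122.6]] cart [[300.9, 154.4]] gauge [[355.5, 270.3]]
top red [[246.9, 187.9]] knob [[178.3, 144.3]] cart [[248.4, 129.1]] gauge [[369.8, 198.1]]
the job is handed in; nothing more can be done
None
```

I handed in the job at about 25 s: the cartridge is at the yellow end, the lever was eased home in about 3.5 s, and the locking pin is fully seated (head top about 40 mm above the fork plate by touch), with the arm clear of everything.

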